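# Clip a counting slide into the reader's sprung slide holder

## Robot

A 6-joint arm with a two-finger parallel gripper is mounted at the origin on the work surface. World frame = base frame: x ahead of the robot, y to its left, z up, the work surface at z = 0. Lengths are in m, angles in rad, forces in N, time in s.
With the tool pointing down it reaches from about 0.3 to 0.875 m from the base axis. Payload 6.4 kg.
Tool frame: the origin (TCP) lies midway between the tips of the shut fingers; the grasp point (between the pads) lies 19 mm behind it; z points along the fingers, y is the line along which they close (so a half turn about z gives the same grasp; the last joint's range is limited). The gripper opens to 88 mm and grips with 3 to 60 N. Pads are 18 mm wide; open, the fingers measure 123 mm over their backs; the gripper's body (75 mm by 187 mm) begins 45 mm behind the grasp point.
Start: joints at [-1.5, 0.181, 1.607, -0, 1.354, -0.206], TCP at [0.157, -0.553, 0.239] pointing down, gripper open.
Joint ranges: [-2.99, 2.99], [-0.89, 2.07], [0.3, 2.58], [-1.14, 4.28], [0, 2.63], [-3.12, 3.12]. Speed limits (rad/s): [2.57, 2.57, 3.01, 3.14, 3.14, 3.14].

## Interface

Orientations are given as a rotation vector (axis times angle).
In Python, from cell import r gives the robot as it stands.
- The arm moves only by the shell command python3 -m crank 'ROWS' [FORCE]. ROWS is JSON, a list of rows, each a list of 7 numbers: the closure in counts, from 0 (fully open) to 255 (shut), then the shift along the tool's x, y, z normalised to -1 to 1, where 1 is 0.5 m, then the turn, a rotation vector about the tool's x, y, z normalised to -1 to 1, where 1 is pi/4 rad. A call has 1 to 12 rows; each row shifts and turns the commanded pose from where the row before left it, along the tool's axes as they then stand; what a row does not reach is not made up. A row lasts 1/10 s, in which the tool goes at most 50 mm and 8.59 degrees, less where a joint would pass 70% of its speed; a pose out of reach is approached as far as the arm can. A call with a number of a shift or a turn outside -1 to 1 is refused whole. A call with a gripper value outside its range is refused whole. The fingers move at their own pace and stop on an object; FORCE is the grip in N (left out, the last holds). Time passes only in rows, so rows that do not move let the fingers close. It gives the time, the measured TCP pose, the force, the opening and the grip force at its end, in the units of the state.
- r.read_state(): the state, without advancing time (a new reading comes with each control period).
- r.snapshot(name): name is "scene" or "side" or "wrist"; returns a dict with "color" (420x560x3 uint8, red, green, blue), "z_map" (420x560 float32, m along the optical axis (not along the pixel's ray), 0 where there is no reading), "camera_matrix" (3x3 intrinsics, pixels), "world_from_camera" (4x4, takes a point from camera to world coordinates); the wrist camera has in their place "hand_eye" (4x4, takes a point from camera to tool coordinates, whose origin is the TCP and whose axes are the flange's). Camera axes: x right, y down, z forward; pixel columns grow to the right and rows downward; lengths in m; the calibration is good to about 2 mm. A picture is of the moment at which its call begins: read the wrist's pose just before it.
- r.hand_in(): hands the job in; it is judged then, once.
The state is a dict: "time": time; "joint_positions": joint angles; "qd": joint speeds; "joint_efforts": joint torques, N m; "position": TCP position; "tool_rot": TCP orientation; "force": force on the tool from outside, world axes, zero at the start; "wrist_torque": the same for the moment, N m; "finger_gap": opening from 0.0 (shut) to 1.0 (fully open); "finger_force": force on a finger pad.
Only numpy, scipy, OpenCV 4.12 (cv2) and the standard library are available. Lean on these libraries where they do the work, as an engineer would, in place of code of your own. Each camera call takes 0.05 s, during which the arm holds its last target. There are 200 camera calls.

## Task

Take the blue counting slide from the steel tray by its white finger grip and load it flat on the reader's stage: draw the sprung curved arm back with the slide's long edge while holding the slide just above the low aluminium fixed edge, lower it to the stage between the two and ease it back against the fixed edge without letting it snap over. Then push it gently along the fixed edge until you feel it bear against the red end stop, wherever that is clamped, and let go, so that the arm clamps it there. The slide is glass: never press it hard against the fixed edge or the stop, do not overstretch the arm, and leave the vial, bottle and dish alone.

Things in the scene. Friction and masses are not known exactly. Their poses are not given: they have to be found in the camera images.
- slide_center (a point): Centre of the slide, half-way up (19 mm above its underside). Blue plate 40 mm (its x) by 76 mm (its y) by 8 mm high, with two glass windows, and in the middle a white upright finger grip, 28 mm (x) by 10 mm (y), rising from 8 mm to 38 mm above the underside: pinch the grip across y. Alike both ways round. About 80 g.
- seat (a point): The loaded slide's place on the reader: slide_center must end with this x and height; how far along y is set by the end stop (-6 to +12 mm of this point). Axes: the reader's. The stage (dark metal, level) lies 19 mm below this point, 50 mm above the bench. The slide's y axis must end along this y, either way round.
- reader: Fixed white slide reader, 150 mm (x) by 212 mm (y) by 46 mm with the stage plate on top to 50 mm; origin on the bench under the seat. Its body spans x -61 to 89 mm, y -86 to 126 mm.
- fence: Fixed edge: aluminium bar along the reader's y, on the reader's -x side of the slide, 6 mm high above the stage, 10 mm wide, spans y -30 to +34 mm of the seat. Origin on the stage at the middle of the face that the slide rests against (20 mm to the -x side of the seat); the face looks to +x.
- groove (a point): Middle of the end stop's travel, on the stage; axes are the reader's. The red end stop, 26 mm (x, centred here) by 10 mm (y), 7 mm high, is clamped by hand somewhere along this groove: its +y face, which meets the slide's short end, lies within 9 mm either way in y of this point. Where it is clamped is not measured: find it by feel (or by eye).
- roller (a point): Centre of the black upright roller (12 mm diameter, from 2 mm to 18 mm above the stage) at the tip of the sprung curved steel arm, on the +x side of the slide; this point is 10 mm above the stage. The arm's rod runs 11 mm above the stage, curving round the +x side to its brass pivot near the reader's +x, -y corner. At rest the roller's near face is 32 mm from the fixed edge, so that the 40 mm slide does not fit until the arm is drawn back.
- clip (a joint): Turn of the sprung arm in rad: 0 at rest, grows as the roller is drawn back to the reader's +x (about 68 mm a rad, also drifting slightly to +y). Spring: about 3 N at the roller at rest, 5 N with the slide seated (about 0.12 rad), 6 N when the slide just clears the fixed edge (0.14 to 0.19 rad). Above 0.30 it is overstretched. Stage, fixed edge and roller are polished (friction about 0.2): clamped, the slide moves along the edge with 2 to 6 N.
- tray: Fixed steel tray, 180 mm (x) by 150 mm (y), floor 4 mm above the bench, rim 8 mm; origin on the bench at its middle.
- vial: Small clear vial with green cap, 28 mm diameter, 55 mm high, on the tray; origin at its underside. Leave alone.
- amber: Amber bottle with steel cap, 60 mm diameter, 115 mm high; origin at its underside. Leave alone.
- petri: Flat glass dish, 88 mm diameter, 18 mm high; origin at its underside. Leave alone.
Not all that is in view belongs to the job. What is shaped like the part that bears slide_center but pink is not meant.

How it is judged:
By the outcome, as a careful person would: the job done as asked, in the order asked, and still so for the second after the job is handed in, with the robot touching nothing.
It also fails if it takes over 72 s, if anything falls off the work surface, if the arm or the gripper's body presses on something with over 40 N, if the wrist force passes 120 N, or if a joint passes its speed limit or range.

## Working session

There is one attempt and no reset: what is moved stays moved. The work goes in short steps, Python scripts to look and compute and a shell command to move; the robot and the scene stay as the last step left them, time stands still between calls to the robot, and variables do not carry over. Pictures are saved under pics/ and viewed, at most 10 in all, crops included, and the job is handed in when it is done.

```bash
ls; mkdir -p pics; cat > h.py <<'E'
import numpy as np, cv2
from cell import r
from scipy.spatial.transform import Rotation as R
def snap(n,save=None):
    s=r.read_state(); d=r.snapshot(n)
    if n=="wrist":
        T=np.eye(4);T[:3,:3]=R.from_rotvec(s["tool_rot"]).as_matrix();T[:3,3]=s["position"]
        d["world_from_camera"]=T@d["hand_eye"]
    if save: cv2.imwrite("pics/"+save,d["color"][:,:,::-1]); np.savez("pics/"+save[:-4],**d)
    return d
def pts(d):
    z=d["z_map"];K=d["camera_matrix"];v,u=np.indices(z.shape)
    P=np.stack([(u-K[0,2])/K[0,0]*z,(v-K[1,2])/K[1,1]*z,z],-1)
    T=d["world_from_camera"];return P@T[:3,:3].T+T[:3,3]
def ray(d,u,v,h):
    K=d["camera_matrix"];T=d["world_from_camera"]
    w=T[:3,:3]@[(u-K[0,2])/K[0,0],(v-K[1,2])/K[1,1],1];o=T[:3,3]
    return o+w*(h-o[2])/w[2]
def load(n): return dict(np.load("pics/"+n+".npz"))
E
python3 - <<'E'
from h import *
a=snap("scene","s0.png");b=snap("side","s1.png")
print(r.read_state())
E
```

```text
pics
{'time': 0.1, 'joint_positions': array([-1.50030452e+00,  1.81452609e-01,  1.60786508e+00, -1.33059760e-05,
        1.35378889e+00, -2.06283068e-01]), 'qd': array([-0.00034112, -0.00054664, -0.00360712, -0.00068602,  0.00066267,
       -0.00159557]), 'joint_efforts': array([ 3.42407757e-04, -4.34823596e+01, -3.42696905e+01,  7.03450385e-02,
        3.40508390e-02, -5.27297425e-05]), 'position': array([ 0.15711058, -0.55264151,  0.23792893]), 'tool_rot': array([-3.11006069e+00, -4.33166594e-01, -1.40908230e-04]), 'force': array([ 0.40287667, -0.18947877,  0.41058125]), 'wrist_torque': array([-0.01068067, -0.04514191, -0.00569197]), 'finger_force': 0.0, 'finger_gap': 0.9989482819786304}
```

View pics/s0.png

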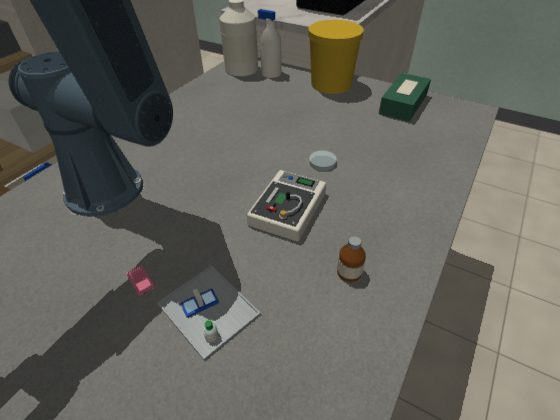

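View pics/s1.png

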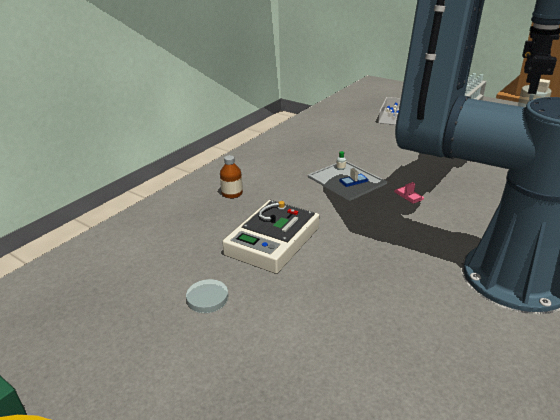

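The scene view shows the slide at about (199,302), its grip at (199,298), and the vial at (211,330). The reader is at (288,204), with the red stop near (271,209), the fence near (272,195) and the roller near (288,196).

```bash
python3 - <<'E'
from h import *
d=load("s0");P=pts(d)
for n,u,v in [("grip",199,297),("slideL",186,304),("slideR",213,299),("vial",210,325),("stop",271,209),("fence",273,194),("roller",288,196),("pivot",283,213),("amber",354,242),("petri",322,160)]:
    print(n,P[v,u].round(3))
for u,v in [(249,208),(278,172),(326,180),(297,220)]: print("corner",ray(d,u,v,.046).round(3),P[v,u].round(3))
c=d["color"].astype(int)
blue=(c[...,2]>c[...,0]+50)&(c[...,2]>90);blue[:280]=0;blue[:,:150]=0;blue[320:]=0
v,u=np.nonzero(blue);q=P[v,u];q=q[(q[:,2]>.005)&(q[:,2]<.02)];print(len(q),q.mean(0),cv2.minAreaRect((q[:,:2]*1000).astype(np.float32)))
E
```

```text
grip [ 0.511 -0.174  0.041]
slideL [ 0.482 -0.19   0.013]
slideR [ 0.525 -0.15   0.012]
vial [ 0.581 -0.222  0.059]
stop [0.512 0.125 0.055]
fence [0.484 0.18  0.053]
roller [0.53  0.184 0.063]
pivot [0.551 0.119 0.065]
amber [0.758 0.073 0.113]
petri [0.513 0.433 0.016]
corner [0.453 0.108 0.046] [ 0.422  0.149 -0.002]
corner [0.442 0.278 0.046] [0.442 0.279 0.046]
corner [0.581 0.314 0.046] [ 0.559  0.369 -0.002]
corner [0.586 0.131 0.046] [0.587 0.129 0.048]
75 [ 0.49431478 -0.20062074  0.01169416] ((491.7138977050781, -195.34542846679688), (21.32868003845215, 35.40008544921875), 60.0358772277832)
```

```bash
cat >> h.py <<'E'
def plan(p,yaw=None,n=None,grip=0,p0=None):
    "rows to reach TCP p with tool y at world angle yaw (deg, mod 180), tool down"
    import json
    s=r.read_state();M=R.from_rotvec(s["tool_rot"]);x=np.array(s["position"] if p0 is None else p0)
    y=M.as_matrix()[:,1];cur=np.degrees(np.arctan2(y[1],y[0]))
    dy=0 if yaw is None else (yaw-cur+90)%180-90
    yy=np.radians(cur+dy)
    G=R.from_matrix(np.array([[-np.sin(yy),np.cos(yy),0],[np.cos(yy),np.sin(yy),0],[0,0,-1]]).T if False else np.column_stack([np.cross([np.cos(yy),np.sin(yy),0],[0,0,-1]),[np.cos(yy),np.sin(yy),0],[0,0,-1]]))
    w=(M.inv()*G).as_rotvec();D=np.array(p)-x
    if n is None:n=int(max(np.ceil(np.linalg.norm(D)/.049),np.ceil(np.linalg.norm(w)/.148),1))
    rows=[]
    for i in range(n):
        sh=M.inv().apply((np.array(p)-x)/(n-i))/.5; sh=sh.round(4)
        t=((M.inv()*G).as_rotvec()/(n-i)/(np.pi/4)).round(4)
        x=x+M.apply(sh*.5);M=M*R.from_rotvec(t*np.pi/4);rows.append([grip,*sh.tolist(),*t.tolist()])
    print("dyaw",round(dy,1),"n",n);print(json.dumps(rows).replace(" ",""))
E
python3 - <<'E'
from h import *
plan([.505,-.172,.24],43)
print(r.snapshot("wrist")["hand_eye"].round(3))
E
```

```text
dyaw -62.9 n 11
[[0,0.0798,-0.0493,-0.0003,-0.0002,0.0001,0.127],[0,0.0744,-0.057,-0.0003,-0.0002,0.0001,0.127],[0,0.0684,-0.0641,-0.0003,-0.0002,0.0001,0.127],[0,0.0617,-0.0706,-0.0003,-0.0002,0.0,0.127],[0,0.0543,-0.0764,-0.0003,-0.0002,0.0001,0.127],[0,0.0465,-0.0814,-0.0003,-0.0002,0.0,0.127],[0,0.0381,-0.0857,-0.0003,-0.0002,0.0,0.127],[0,0.0294,-0.089,-0.0003,-0.0001,0.0001,0.127],[0,0.0204,-0.0915,-0.0003,-0.0002,0.0,0.1269],[0,0.0112,-0.0931,-0.0004,-0.0001,0.0001,0.127],[0,0.0019,-0.0938,-0.0004,-0.0002,0.0,0.1269]]
[[ 0.001 -0.963 -0.269  0.071]
 [ 1.     0.001 -0.001  0.   ]
 [ 0.001 -0.269  0.963 -0.145]
 [ 0.     0.     0.     1.   ]]
```

```bash
python3 -m crank '[[0,0.0798,-0.0493,0,0,0,0.127],[0,0.0744,-0.057,0,0,0,0.127],[0,0.0684,-0.0641,0,0,0,0.127],[0,0.0617,-0.0706,0,0,0,0.127],[0,0.0543,-0.0764,0,0,0,0.127],[0,0.0465,-0.0814,0,0,0,0.127],[0,0.0381,-0.0857,0,0,0,0.127],[0,0.0294,-0.089,0,0,0,0.127],[0,0.0204,-0.0915,0,0,0,0.127],[0,0.0112,-0.0931,0,0,0,0.127],[0,0.0019,-0.0938,0,0,0,0.127],[0,0,0,0,0,0,0]]'
python3 - <<'E'
from h import *
d=snap("wrist","w0.png");P=pts(d)
c=d["color"].astype(int)
m=(c[...,2]>c[...,0]+50)&(c[...,2]>90)&(P[...,2]<.03)
q=P[m];print(len(q),q.mean(0));print(cv2.minAreaRect((q[:,:2]*1000).astype(np.float32)))
m=(P[...,2]>.037)&(P[...,2]<.048)&(np.hypot(P[...,0]-.505,P[...,1]+.172)<.035);q=P[m];print(len(q),q.mean(0),cv2.minAreaRect((q[:,:2]*1000).astype(np.float32)))
E
```

```text
time: 1.35
position: [0.5075, -0.1681, 0.2385]
tool_rot: [-2.881, 1.248, -0.0]
force: [-0.3, -0.6, -0.1]
finger_gap: 1.005
finger_force: 0.0
948 [ 0.50366244 -0.17210916  0.01048016]
((502.0976867675781, -169.40200805664062), (75.81233978271484, 42.14533233642578), 60.22328567504883)
235 [ 0.50381795 -0.16981978  0.04038952] ((503.53399658203125, -169.52796936035156), (9.986710548400879, 27.803524017333984), 60.17704772949219)
```

View pics/w0.png

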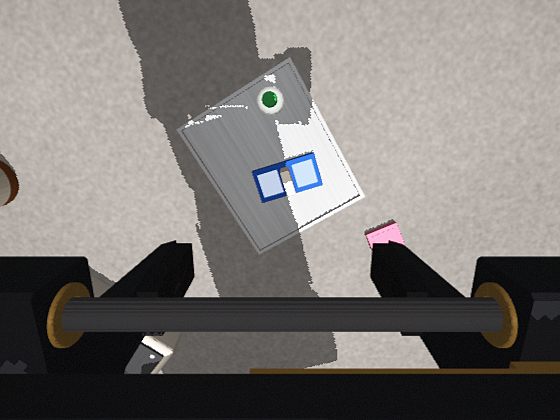

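The wrist view shows the slide at (287,177), lying about 17° off the image horizontal, with its grip at (287,177). The vial is clear of it at (270,98). Depth gives a centre of (0.503,-0.170), with y at 60°.

```bash
python3 - <<'E'
from h import *
print(r.read_state()["position"]); plan([.5032,-.1696,.06],60.2,grip=150); plan([.5032,-.1696,.0165],60.2,grip=150,p0=[.5032,-.1696,.06])
E
```

```text
[ 0.50604422 -0.17011226  0.23830519]
dyaw 16.9 n 4
[[150,-0.0011,0.0009,0.0892,-0.0,0.0003,-0.094],[150,-0.0012,0.0008,0.0891,-0.0,0.0002,-0.094],[150,-0.0012,0.0006,0.0892,-0.0,0.0003,-0.0939],[150,-0.0013,0.0006,0.0891,-0.0001,0.0002,-0.094]]
dyaw 16.9 n 2
[[150,0.0,-0.0,0.0435,-0.0,0.0005,-0.1879],[150,0.0001,0.0,0.0435,-0.0001,0.0005,-0.188]]
```

```bash
python3 -m crank '[[150,-0.0011,0.0009,0.0892,0,0,-0.094],[150,-0.0012,0.0008,0.0891,0,0,-0.094],[150,-0.0012,0.0006,0.0892,0,0,-0.094],[150,-0.0013,0.0006,0.0891,0,0,-0.094],[150,0,0,0,0,0,0],[150,0,0,0,0,0,0]]' 25
python3 - <<'E'
from h import *
d=snap("wrist","w1.png");P=pts(d);s=r.read_state();print(s["position"],R.from_rotvec(s["tool_rot"]).as_matrix()[:,1])
c=d["color"].astype(int)
m=(c[...,2]>c[...,0]+50)&(c[...,2]>90)&(P[...,2]<.03)
q=P[m];print(len(q),q.mean(0));print(cv2.minAreaRect((q[:,:2]*1000).astype(np.float32)))
m=(P[...,2]>.033)&(P[...,2]<.048)&(np.hypot(P[...,0]-.503,P[...,1]+.17)<.025);q=P[m];print(len(q),q.mean(0),cv2.minAreaRect((q[:,:2]*1000).astype(np.float32)))
plan([.5032,-.1696,.0165],60.2,grip=150)
E
```

```text
time: 2.0
position: [0.5015, -0.1727, 0.0606]
tool_rot: [-3.033, 0.819, 0.003]
force: [-0.2, -0.4, 0.1]
finger_gap: 0.48
finger_force: 0.0
[ 0.50302735 -0.17340695  0.06225133] [-5.03255810e-01 -8.64137459e-01  2.03768549e-04]
2810 [ 0.50773766 -0.17355338  0.01028321]
((501.1496276855469, -169.63668823242188), (77.35186004638672, 44.204586029052734), 60.23482131958008)
904 [ 0.50446937 -0.1706241   0.0402533 ] ((503.34552001953125, -169.88299560546875), (9.618337631225586, 28.152080535888672), 59.88128662109375)
dyaw 0.4 n 1
[[150,-0.0037,-0.0068,0.0915,0.0003,-0.0027,-0.0092]]
```

```bash
python3 -m crank '[[150,-0.001,-0.003,0.03,0,0,0],[150,0,0,0.03,0,0,0],[150,0,0,0.0270,0,0,0],[150,0,0,0,0,0,0],[150,0,0,0,0,0,0]]' 25; python3 - <<'E'
from h import *
a=[]
for i in range(3): s=r.read_state();a.append(s["position"]);r.snapshot("side")
print(np.array(a),s["force"])
E
python3 -m crank '[[255,0,0,0,0,0,0],[255,0,0,0,0,0,0],[255,0,0,0,0,0,0],[255,0,0,0,0,0,0],[255,0,0,0,0,0,0]]' 25
```

```text
time: 2.55
position: [0.5026, -0.1705, 0.017]
tool_rot: [-3.034, 0.816, 0.0]
force: [0.6, 0.9, 0.2]
finger_gap: 0.413
finger_force: 0.0
[[ 0.50261959 -0.17048476  0.01703728]
 [ 0.50293113 -0.17069461  0.01738599]
 [ 0.50307541 -0.17076164  0.01753096]] [-0.05311623 -0.52749835  0.42323326]
time: 3.2
position: [0.5027, -0.1705, 0.0171]
tool_rot: [3.034, -0.815, 0.0]
force: [0.6, 0.4, 1.6]
finger_gap: 0.111
finger_force: 25.0
```

```bash
python3 - <<'E'
from h import *
plan([.43,.185,.27],94,grip=255,p0=[.503,-.17,.1])
E
```

```text
dyaw 34.1 n 9
[[255,-0.0536,-0.0601,-0.0378,0.0,-0.0,-0.0842],[255,-0.0495,-0.0635,-0.0378,0.0,-0.0,-0.0842],[255,-0.0452,-0.0667,-0.0378,0.0,-0.0,-0.0841],[255,-0.0407,-0.0695,-0.0378,0.0,-0.0,-0.0842],[255,-0.036,-0.072,-0.0378,0.0,-0.0,-0.0841],[255,-0.0311,-0.0743,-0.0378,0.0,-0.0001,-0.0842],[255,-0.0262,-0.0762,-0.0378,0.0,-0.0,-0.0841],[255,-0.0211,-0.0777,-0.0377,0.0001,-0.0,-0.0842],[255,-0.0159,-0.0789,-0.0378,0.0,-0.0001,-0.0841]]
```

```bash
python3 -m crank '[[255,0,0,-0.08,0,0,0],[255,0,0,-0.086,0,0,0],[255,-0.0536,-0.0601,-0.0378,0,0,-0.0842],[255,-0.0495,-0.0635,-0.0378,0,0,-0.0842],[255,-0.0452,-0.0667,-0.0378,0,0,-0.0842],[255,-0.0407,-0.0695,-0.0378,0,0,-0.0842],[255,-0.036,-0.072,-0.0378,0,0,-0.0842],[255,-0.0311,-0.0743,-0.0378,0,0,-0.0842],[255,-0.0262,-0.0762,-0.0378,0,0,-0.0842],[255,-0.0211,-0.0777,-0.0378,0,0,-0.0842],[255,-0.0159,-0.0789,-0.0378,0,0,-0.0842],[255,0,0,0,0,0,0]]' 
python3 -m crank '[[255,0,0,0,0,0,0],[255,0,0,0,0,0,0],[255,0,0,0,0,0,0]]' 
python3 - <<'E'
from h import *
d=snap("wrist","w2.png")
cv2.imwrite("pics/w2b.png",cv2.resize(d["color"][:,:,::-1],(800,600),interpolation=cv2.INTER_CUBIC))
print(d["camera_matrix"])
E
```

```text
time: 4.4
position: [0.4295, 0.1885, 0.2728]
tool_rot: [-3.137, -0.121, -0.007]
force: [0.2, -0.3, -0.5]
finger_gap: 0.113
finger_force: 25.0
time: 4.7
position: [0.4294, 0.1832, 0.269]
tool_rot: [3.139, 0.106, -0.003]
force: [0.3, 0.1, -0.9]
finger_gap: 0.115
finger_force: 25.0
[[321.67684996   0.         281.86355459]
 [  0.         321.67684996 204.60961641]
 [  0.           0.           1.        ]]
```

View pics/w2b.png

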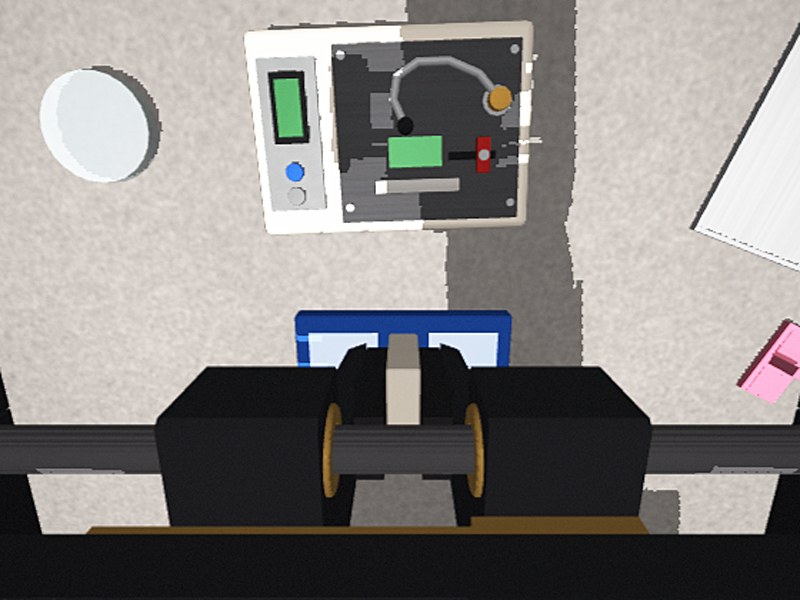

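The wrist view (enlarged) shows the fence bar from (376,186) to (460,183), the stop at (484,155), the roller at (404,125) and the pivot at (499,98). The slide is held level at the bottom of the frame.

```bash
python3 - <<'E'
from h import *
d=load("w2");P=pts(d)
def e(u,v,h): return ray(d,(u+.5)*.7-.5,(v+.5)*.7-.5,h)
for n,u,v,h in [("fL",376,186,.056),("fR",460,183,.056),("stop",484,155,.057),("roller",404,125,.068),("pivot",499,98,.06)]:
    q=e(u,v,h);print(n,q.round(4),P[int(v*.7),int(u*.7)].round(4))
m=(P[...,2]>.035)&(P[...,2]<.09);m[220:]=0;m=cv2.morphologyEx(m.astype(np.uint8),cv2.MORPH_OPEN,np.ones((7,7)))>0
q=P[m];print("reader",cv2.minAreaRect((q[:,:2]*1000).astype(np.float32)))
c=d["color"].astype(int)
m=(c[...,0]>120)&(c[...,1]<60)&(c[...,2]<60);m[160:]=0;q=P[m];print("red",q.mean(0),q.min(0),q.max(0))
m=(c.sum(2)<60)
print("slide top edge depth",P[222,200:360:40].round(4))
cr=d["color"][60:150,225:360,::-1];cv2.imwrite("pics/w2c.png",cv2.resize(cr,None,fx=5.9,fy=5.9,interpolation=cv2.INTER_CUBIC))
E
```

```text
fL [0.4824 0.2075 0.056 ] [0.4824 0.2076 0.0547]
fR [0.489  0.1441 0.056 ] [0.4887 0.143  0.0479]
stop [0.5104 0.1285 0.057 ] [0.5107 0.1291 0.0559]
roller [0.5264 0.1893 0.068 ] [0.5268 0.1899 0.0669]
pivot [0.5498 0.1229 0.06  ] [0.5496 0.1239 0.0644]
reader ((521.9544677734375, 198.52293395996094), (150.4100341796875, 212.49374389648438), 5.85166597366333)
red [0.51080777 0.12916159 0.05563824] [0.49812834 0.12347635 0.05376756] [0.52306567 0.13460907 0.05765082]
slide top edge depth [[ 0.3514  0.29   -0.0024]
 [ 0.4473  0.2054  0.2616]
 [ 0.4488  0.1855  0.2621]
 [ 0.4502  0.1657  0.2622]]
```

View pics/w2c.png

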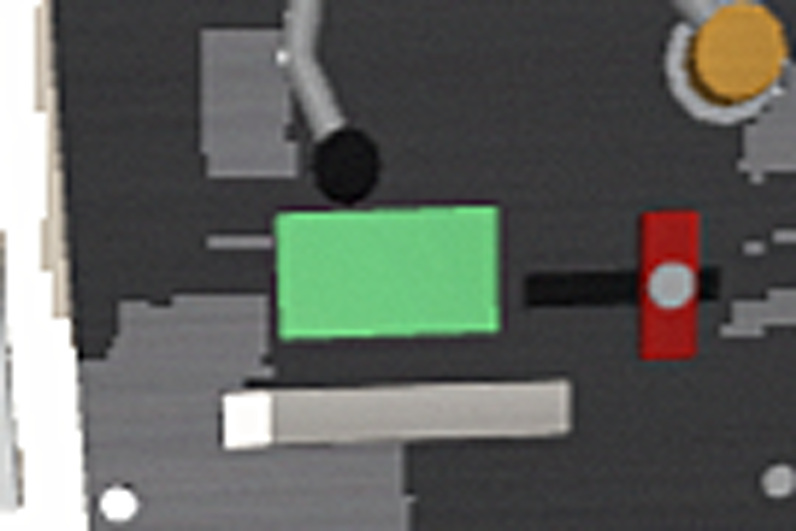

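Fitting the reader's outline gives 150.4 × 212.5 mm, a yaw of 5.85° and the seat at (0.510,0.177). The fence, roller and stop positions agree to about 1 mm, and the stop face is near y=-43 mm. Next I move above the start point and average the pose readings.

```bash
cat >> h.py <<'E'
S=np.array([.5101,.1772]);A=np.radians(5.85);B=np.array([[np.cos(A),-np.sin(A)],[np.sin(A),np.cos(A)]])
def tgt(x,y,z): return [*(S+B@np.array([x,y])/1000),z]
def avg(n=4):
    a=[];f=[]
    for i in range(n): s=r.read_state();a.append(s["position"]);f.append(s["force"]);r.snapshot("side")
    p=np.mean(a,0);f=np.mean(f,0);y=R.from_rotvec(s["tool_rot"]).as_matrix()
    print("t",s["time"],"p",p.round(4),"sd",np.std(a,0).round(4),"reader mm",(B.T@(p[:2]-S)*1000).round(1),"F reader",(B.T@f[:2]).round(2),f[2].round(2),"yaw",np.degrees(np.arctan2(y[1,1],y[0,1])).round(2),"zax",y[:,2].round(4),"gap",s["finger_gap"])
    return p
E
python3 - <<'E'
from h import *
p=avg();plan(tgt(-12,4,.12),95.85,grip=255,p0=p)
E
```

```text
t 4.9 p [0.4296 0.1835 0.2693] sd [0.0001 0.0002 0.0002] reader mm [-79.4  14.4] F reader [-0.01  0.32] -0.91 yaw -86.08 zax [-9.e-04 -2.e-04 -1.e+00] gap 0.11038224688152638
dyaw 1.9 n 4
[[255,0.0339,0.0041,0.0747,0.0,0.0002,-0.0106],[255,0.0339,0.0044,0.0746,0.0,0.0002,-0.0107],[255,0.0338,0.0046,0.0747,0.0,0.0002,-0.0106],[255,0.0338,0.0049,0.0746,0.0001,0.0001,-0.0107]]
```

```bash
python3 -m crank '[[255,0.0339,0.0041,0.0747,0,0,-0.0106],[255,0.0339,0.0044,0.0746,0,0,-0.0106],[255,0.0338,0.0046,0.0747,0,0,-0.0106],[255,0.0338,0.0049,0.0746,0,0,-0.0106],[255,0,0,0,0,0,0],[255,0,0,0,0,0,0],[255,0,0,0,0,0,0],[255,0,0,0,0,0,0]]' 
python3 - <<'E'
from h import *
p=avg();plan(tgt(-12,4,.0725),95.85,grip=255,p0=p,n=3)
d=snap("wrist","w3.png");cv2.imwrite("pics/w3b.png",cv2.resize(d["color"][:,:,::-1],(800,600),interpolation=cv2.INTER_CUBIC))
E
```

```text
time: 5.75
position: [0.4988, 0.1814, 0.1233]
tool_rot: [-3.137, -0.163, -0.007]
force: [-0.5, 0.1, -1.5]
finger_gap: 0.108
finger_force: 25.0
t 5.9 p [0.4986 0.1814 0.1229] sd [0.0002 0.     0.0003] reader mm [-11.    5.4] F reader [0.21 0.09] -0.95 yaw -84.06 zax [ 3.e-03  4.e-04 -1.e+00] gap 0.11317598433602984
dyaw -0.1 n 3
[[255,-0.0008,0.0009,0.0336,-0.0,-0.001,0.0006],[255,-0.0007,0.0009,0.0336,-0.0,-0.001,0.0007],[255,-0.0007,0.0009,0.0336,-0.0001,-0.0011,0.0006]]
```

View pics/w3b.png

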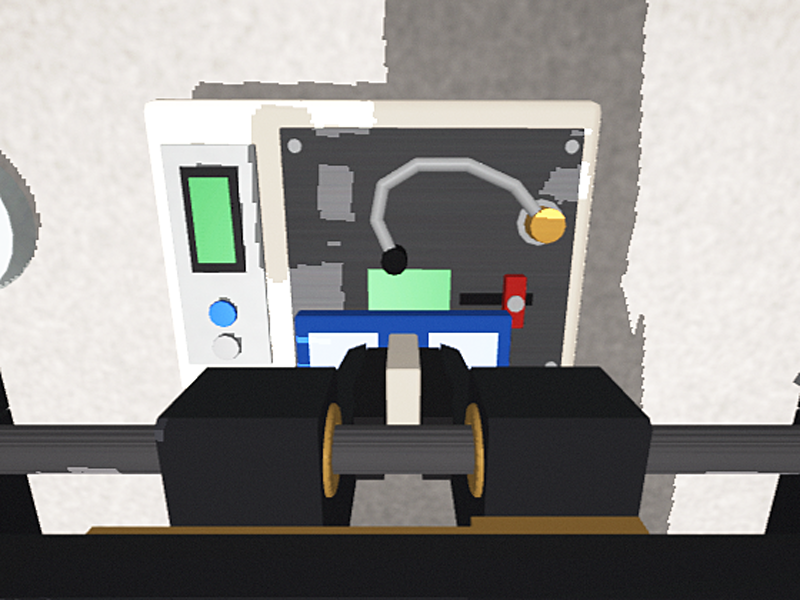

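The slide is parallel to the fence and stop. Its front edge is at row 311, the stop at (515,300) and the roller at (394,260), so I lower it to just above the fence.

```bash
python3 -m crank '[[255,-0.002,0.0005,0.035,0,0,0],[255,-0.002,0.0005,0.035,0,0,0],[255,-0.002,0.0005,0.031,0,0,0],[255,0,0,0,0,0,0],[255,0,0,0,0,0,0],[255,0,0,0,0,0,0]]' 
python3 - <<'E'
from h import *
avg()
E
python3 -m crank '[[255,0.002,0,0,0,0,0],[255,0.002,0,0,0,0,0],[255,0.002,0,0,0,0,0],[255,0,0,0,0,0,0],[255,0,0,0,0,0,0]]' 
python3 - <<'E'
from h import *
avg()
E
```

```text
time: 6.6
position: [0.4952, 0.1801, 0.0709]
tool_rot: [-3.137, -0.163, -0.001]
force: [-0.1, -1.0, -1.4]
finger_gap: 0.112
finger_force: 25.0
t 6.75 p [0.4952 0.1801 0.0709] sd [0. 0. 0.] reader mm [-14.5   4.4] F reader [-0.07 -0.36] -1.05 yaw -84.07 zax [ 8.e-04  1.e-04 -1.e+00] gap 0.10702326446839995
time: 7.3
position: [0.4978, 0.1804, 0.0702]
tool_rot: [-3.137, -0.162, 0.0]
force: [-0.3, 0.1, -0.9]
finger_gap: 0.114
finger_force: 25.0
t 7.45 p [0.4978 0.1804 0.0702] sd [0. 0. 0.] reader mm [-11.9   4.4] F reader [0.29 0.1 ] -0.97 yaw -84.08 zax [-1.e-04 -0.e+00 -1.e+00] gap 0.11434420393188882
```

```bash
python3 -m crank '[[255,0,0,-0.003,0,0,0],[255,0.002,0,0,0,0,0],[255,0.002,0,0,0,0,0],[255,0,0,0,0,0,0],[255,0,0,0,0,0,0]]' 
python3 - <<'E'
from h import *
avg()
E
python3 -m crank '[[255,0.002,0,0,0,0,0],[255,0.002,0,0,0,0,0],[255,0,0,0,0,0,0],[255,0,0,0,0,0,0]]' 
python3 - <<'E'
from h import *
avg()
E
```

```text
time: 8.0
position: [0.4999, 0.1806, 0.0717]
tool_rot: [-3.137, -0.162, 0.0]
force: [0.5, -0.7, -0.2]
finger_gap: 0.111
finger_force: 25.0
t 8.15 p [0.4998 0.1806 0.0717] sd [0. 0. 0.] reader mm [-9.9  4.4] F reader [-0.11 -0.08] -0.61 yaw -84.08 zax [-1.e-04  0.e+00 -1.e+00] gap 0.10882941053113393
time: 8.6
position: [0.5012, 0.1808, 0.0714]
tool_rot: [3.137, 0.162, -0.002]
force: [-3.8, -1.1, 0.2]
finger_gap: 0.112
finger_force: 25.0
t 8.75 p [0.5013 0.1808 0.0715] sd [0.0001 0.     0.    ] reader mm [-8.4  4.5] F reader [-3.15  0.15] -0.52 yaw -84.07 zax [-9.e-04  0.e+00 -1.e+00] gap 0.1118226123350409
```

Roller contact felt at TCP x≈-9, about 3 N. Now I draw the arm back about 10 mm.

```bash
python3 -m crank '[[255,0.002,0,0,0,0,0],[255,0.002,0,0,0,0,0],[255,0.002,0,0,0,0,0],[255,0.002,0,0,0,0,0],[255,0.002,0,0,0,0,0],[255,0.002,0,0,0,0,0],[255,0.002,0,0,0,0,0],[255,0.002,0,0,0,0,0],[255,0.002,0,0,0,0,0],[255,0.002,0,0,0,0,0],[255,0,0,0,0,0,0],[255,0,0,0,0,0,0]]' 
python3 - <<'E'
from h import *
avg()
d=snap("wrist","w4.png");cv2.imwrite("pics/w4b.png",cv2.resize(d["color"][120:330,100:460,::-1],(800,467),interpolation=cv2.INTER_CUBIC))
E
```

```text
time: 10.0
position: [0.5113, 0.1818, 0.0715]
tool_rot: [3.137, 0.163, -0.002]
force: [-4.9, 1.7, -0.4]
finger_gap: 0.108
finger_force: 25.0
t 10.15 p [0.5113 0.1818 0.0715] sd [0. 0. 0.] reader mm [1.7 4.4] F reader [-5.04  1.71] -0.92 yaw -84.07 zax [-1.2e-03 -1.0e-04 -1.0e+00] gap 0.10767248715879003
```

View pics/w4b.png

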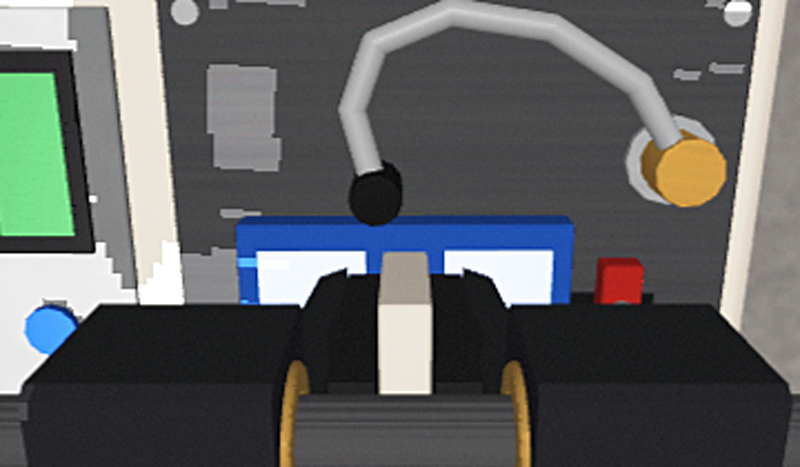

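The roller sits on the slide's long edge and the slide's end is clear of the red stop at (620,280). Force is about 5 N at roughly 0.155 rad, so I lower it in steps.

```bash
python3 -m crank '[[255,0,0,0.002,0,0,0],[255,0,0,0.002,0,0,0],[255,0,0,0.002,0,0,0],[255,0,0,0.002,0,0,0],[255,0,0,0,0,0,0]]' 
python3 - <<'E'
from h import *
avg(2)
E
python3 -m crank '[[255,0,0,0.002,0,0,0],[255,0,0,0.002,0,0,0],[255,0,0,0,0,0,0]]' 
python3 - <<'E'
from h import *
avg(2)
E
```

```text
time: 10.75
position: [0.5116, 0.1815, 0.0676]
tool_rot: [3.137, 0.162, -0.001]
force: [-5.2, -1.2, 0.0]
finger_gap: 0.112
finger_force: 25.0
t 10.8 p [0.5116 0.1815 0.0677] sd [0. 0. 0.] reader mm [2.  4.1] F reader [-4.88 -0.55] -0.24 yaw -84.07 zax [-6.e-04 -6.e-04 -1.e+00] gap 0.11095939904243124
time: 11.15
position: [0.5117, 0.1815, 0.0657]
tool_rot: [3.137, 0.162, -0.001]
force: [-5.2, -0.4, -1.2]
finger_gap: 0.114
finger_force: 25.0
t 11.2 p [0.5117 0.1815 0.0657] sd [0. 0. 0.] reader mm [2.  4.1] F reader [-5.12  0.14] -0.41 yaw -84.08 zax [-6.e-04 -6.e-04 -1.e+00] gap 0.10873706600540647
```

```bash
python3 -m crank '[[255,0,0,0.001,0,0,0],[255,0,0,0.001,0,0,0],[255,0,0,0.001,0,0,0],[255,0,0,0,0,0,0],[255,0,0,0,0,0,0]]' 
python3 - <<'E'
from h import *
avg(2)
E
python3 -m crank '[[255,0,0,0.001,0,0,0],[255,0,0,0,0,0,0],[255,0,0,0,0,0,0]]' 
python3 - <<'E'
from h import *
avg(2)
E
python3 -m crank '[[255,0,0,0.001,0,0,0],[255,0,0,0,0,0,0],[255,0,0,0,0,0,0]]' 
python3 - <<'E'
from h import *
avg(2)
E
```

```text
time: 11.75
position: [0.5117, 0.1815, 0.0642]
tool_rot: [3.137, 0.162, -0.001]
force: [-4.9, -1.4, -0.2]
finger_gap: 0.11
finger_force: 25.0
t 11.8 p [0.5117 0.1815 0.0642] sd [0. 0. 0.] reader mm [2.  4.1] F reader [-5.51 -0.54] 0.49 yaw -84.07 zax [-5.e-04 -6.e-04 -1.e+00] gap 0.11026386723420062
time: 12.15
position: [0.5118, 0.1815, 0.0638]
tool_rot: [3.137, 0.162, -0.001]
force: [-4.9, -0.9, 0.8]
finger_gap: 0.113
finger_force: 25.0
t 12.2 p [0.5118 0.1815 0.0638] sd [0. 0. 0.] reader mm [2.1 4.1] F reader [-5.47  0.06] 0.6 yaw -84.07 zax [-3.e-04 -6.e-04 -1.e+00] gap 0.11031707365946507
time: 12.55
position: [0.5117, 0.1815, 0.0633]
tool_rot: [3.137, 0.162, -0.001]
force: [-5.7, -0.8, 1.5]
finger_gap: 0.112
finger_force: 25.0
t 12.6 p [0.5117 0.1815 0.0633] sd [0. 0. 0.] reader mm [2.1 4.1] F reader [-5.88 -0.05] 1.24 yaw -84.07 zax [-4.e-04 -6.e-04 -1.e+00] gap 0.11438744446382407
```

```bash
python3 -m crank '[[255,0,0,0.001,0,0,0],[255,0,0,0,0,0,0],[255,0,0,0,0,0,0]]' 
python3 - <<'E'
from h import *
avg(2)
E
```

```text
time: 12.95
position: [0.5118, 0.1815, 0.0628]
tool_rot: [3.137, 0.162, -0.001]
force: [-6.5, -0.2, 0.2]
finger_gap: 0.111
finger_force: 25.0
t 13.0 p [0.5118 0.1815 0.0628] sd [0. 0. 0.] reader mm [2.1 4.1] F reader [-5.78  0.29] 0.37 yaw -84.08 zax [-3.e-04 -6.e-04 -1.e+00] gap 0.11320452893901137
```

Not in contact yet; I continue down.

```bash
python3 -m crank '[[255,0,0,0.001,0,0,0],[255,0,0,0,0,0,0],[255,0,0,0,0,0,0]]' 
python3 - <<'E'
from h import *
avg(3)
E
python3 -m crank '[[255,0,0,0.001,0,0,0],[255,0,0,0,0,0,0],[255,0,0,0,0,0,0]]' 
python3 - <<'E'
from h import *
avg(3)
E
```

```text
time: 13.35
position: [0.5119, 0.1815, 0.0627]
tool_rot: [3.137, 0.162, -0.0]
force: [-6.5, -1.2, 3.7]
finger_gap: 0.11
finger_force: 25.0
t 13.45 p [0.5119 0.1815 0.0627] sd [0. 0. 0.] reader mm [2.2 4.1] F reader [-7.   -0.16] 3.61 yaw -84.07 zax [-1.e-04 -6.e-04 -1.e+00] gap 0.10999741539213327
time: 13.8
position: [0.5121, 0.1815, 0.0626]
tool_rot: [3.137, 0.163, 0.0]
force: [-8.1, -0.8, 7.3]
finger_gap: 0.109
finger_force: 25.0
t 13.9 p [0.5121 0.1815 0.0626] sd [0. 0. 0.] reader mm [2.4 4.1] F reader [-8.   -0.53] 7.0 yaw -84.07 zax [ 3.e-04 -6.e-04 -1.e+00] gap 0.10942891586097392
```

Stage contact at z=0.0627. I back off slightly, then ease toward the fence.

```bash
python3 -m crank '[[255,0,0,-0.001,0,0,0],[255,-0.001,0,0,0,0,0],[255,-0.001,0,0,0,0,0],[255,0,0,0,0,0,0]]' 
python3 - <<'E'
from h import *
avg(2)
E
python3 -m crank '[[255,-0.001,0,0,0,0,0],[255,-0.001,0,0,0,0,0],[255,0,0,0,0,0,0]]' 
python3 - <<'E'
from h import *
avg(2)
E
python3 -m crank '[[255,-0.001,0,0,0,0,0],[255,0,0,0,0,0,0]]' 
python3 - <<'E'
from h import *
avg(2)
E
```

```text
time: 14.35
position: [0.5113, 0.1814, 0.0626]
tool_rot: [3.137, 0.162, 0.002]
force: [-4.3, -1.4, 3.7]
finger_gap: 0.111
finger_force: 25.0
t 14.4 p [0.5113 0.1814 0.0626] sd [0. 0. 0.] reader mm [1.6 4.1] F reader [-4.53 -1.61] 3.76 yaw -84.08 zax [ 1.e-03 -4.e-04 -1.e+00] gap 0.11098752969955003
time: 14.75
position: [0.5104, 0.1815, 0.0626]
tool_rot: [3.137, 0.162, 0.002]
force: [-2.4, -2.7, 3.9]
finger_gap: 0.111
finger_force: 25.0
t 14.8 p [0.5104 0.1815 0.0626] sd [0. 0. 0.] reader mm [0.7 4.3] F reader [-2.74 -2.67] 3.98 yaw -84.08 zax [ 1.2e-03 -1.0e-04 -1.0e+00] gap 0.11873401765730686
time: 15.05
position: [0.5098, 0.1816, 0.0626]
tool_rot: [-3.137, -0.162, -0.002]
force: [-2.2, -3.1, 4.4]
finger_gap: 0.112
finger_force: 25.0
t 15.1 p [0.5098 0.1816 0.0626] sd [0. 0. 0.] reader mm [0.2 4.4] F reader [-2.55 -2.57] 4.84 yaw -84.07 zax [ 1.2e-03  1.0e-04 -1.0e+00] gap 0.10960680891971367
```

```bash
python3 -m crank '[[255,-0.001,0,-0.0005,0,0,0],[255,0,0,0,0,0,0],[255,0,0,0,0,0,0]]' 
python3 - <<'E'
from h import *
avg(2)
E
python3 -m crank '[[255,-0.001,0,0,0,0,0],[255,0,0,0,0,0,0],[255,0,0,0,0,0,0]]' 
python3 - <<'E'
from h import *
avg(2)
E
```

```text
time: 15.45
position: [0.5089, 0.1816, 0.0626]
tool_rot: [-3.137, -0.162, -0.0]
force: [-2.1, -1.5, 6.1]
finger_gap: 0.11
finger_force: 25.0
t 15.5 p [0.5089 0.1816 0.0626] sd [0. 0. 0.] reader mm [-0.7  4.5] F reader [-2.73 -1.59] 5.47 yaw -84.07 zax [ 3.e-04  1.e-04 -1.e+00] gap 0.11030397535561529
time: 15.85
position: [0.5086, 0.1815, 0.0626]
tool_rot: [-3.137, -0.162, -0.001]
force: [-1.8, -2.0, 4.6]
finger_gap: 0.112
finger_force: 25.0
t 15.9 p [0.5086 0.1815 0.0626] sd [0. 0. 0.] reader mm [-1.   4.4] F reader [-1.67 -1.54] 4.02 yaw -84.08 zax [ 7.e-04  2.e-04 -1.e+00] gap 0.10837364123373384
```

```bash
python3 -m crank '[[255,-0.001,0,-0.001,0,0,0],[255,0,0,0,0,0,0],[255,0,0,0,0,0,0]]' 
python3 - <<'E'
from h import *
avg(2)
E
python3 -m crank '[[255,-0.001,0,0,0,0,0],[255,0,0,0,0,0,0],[255,0,0,0,0,0,0]]' 
python3 - <<'E'
from h import *
avg(2)
E
```

```text
time: 16.25
position: [0.5085, 0.1815, 0.0628]
tool_rot: [-3.137, -0.162, -0.002]
force: [5.5, 0.1, -5.5]
finger_gap: 0.11
finger_force: 25.0
t 16.3 p [0.5085 0.1815 0.0628] sd [0. 0. 0.] reader mm [-1.2  4.5] F reader [ 5.19 -0.06] -5.75 yaw -84.09 zax [ 1.5e-03  4.0e-04 -1.0e+00] gap 0.1113772230497596
time: 16.65
position: [0.5084, 0.1815, 0.0629]
tool_rot: [-3.137, -0.162, -0.004]
force: [7.1, 1.0, -6.7]
finger_gap: 0.111
finger_force: 25.0
t 16.7 p [0.5084 0.1815 0.0629] sd [0. 0. 0.] reader mm [-1.2  4.4] F reader [6.87 0.23] -6.61 yaw -84.09 zax [ 2.5e-03  5.0e-04 -1.0e+00] gap 0.11197425367691327
```

Firm contact with the fence; I relax that pressure.

```bash
python3 -m crank '[[255,0.001,0,0.0008,0,0,0],[255,0,0,0,0,0,0],[255,0,0,0,0,0,0]]' 
python3 - <<'E'
from h import *
avg(2)
E
```

```text
time: 17.05
position: [0.5085, 0.1815, 0.0628]
tool_rot: [-3.137, -0.162, -0.002]
force: [5.1, 0.6, -1.8]
finger_gap: 0.114
finger_force: 25.0
t 17.1 p [0.5085 0.1815 0.0628] sd [0. 0. 0.] reader mm [-1.2  4.5] F reader [5.11 0.12] -1.49 yaw -84.08 zax [ 1.5e-03  3.0e-04 -1.0e+00] gap 0.11728147185541467
```

```bash
python3 -m crank '[[255,0.001,0,0.0003,0,0,0],[255,0,0,0,0,0,0],[255,0,0,0,0,0,0]]' 
python3 - <<'E'
from h import *
avg(2)
E
```

```text
time: 17.45
position: [0.5085, 0.1815, 0.0627]
tool_rot: [-3.137, -0.162, -0.001]
force: [3.9, 0.7, 1.9]
finger_gap: 0.109
finger_force: 25.0
t 17.5 p [0.5085 0.1815 0.0627] sd [0. 0. 0.] reader mm [-1.1  4.4] F reader [3.8 0.2] 2.38 yaw -84.08 zax [ 5.e-04  1.e-04 -1.e+00] gap 0.10845894095231881
```

```bash
python3 -m crank '[[255,0.0014,0,-0.0003,0,0,0],[255,0,0,0,0,0,0],[255,0,0,0,0,0,0]]' 
python3 - <<'E'
from h import *
avg(2)
E
```

```text
time: 17.85
position: [0.5086, 0.1815, 0.0626]
tool_rot: [3.137, 0.162, -0.001]
force: [1.2, -0.7, 5.4]
finger_gap: 0.11
finger_force: 25.0
t 17.9 p [0.5086 0.1815 0.0626] sd [0. 0. 0.] reader mm [-1.1  4.4] F reader [ 0.51 -0.36] 5.59 yaw -84.07 zax [-9.e-04 -1.e-04 -1.e+00] gap 0.1121683926822319
```

```bash
python3 -m crank '[[255,0,0,-0.0008,0,0,0],[255,0,0.001,0,0,0,0],[255,0,0.001,0,0,0,0],[255,0,0.001,0,0,0,0],[255,0,0.001,0,0,0,0],[255,0,0.001,0,0,0,0],[255,0,0.001,0,0,0,0],[255,0,0,0,0,0,0]]' 
python3 - <<'E'
from h import *
avg(2)
E
```

```text
time: 18.75
position: [0.5089, 0.1783, 0.0627]
tool_rot: [3.137, 0.162, -0.001]
force: [-0.1, 3.5, -1.0]
finger_gap: 0.115
finger_force: 25.0
t 18.8 p [0.5089 0.1784 0.0627] sd [0. 0. 0.] reader mm [-1.   1.3] F reader [0.69 3.5 ] -0.83 yaw -84.08 zax [-9.e-04 -2.e-04 -1.e+00] gap 0.1090202735256442
```

Sliding smoothly at 3.5 N of friction. I continue to about 2 mm short of the expected stop.

```bash
python3 -m crank '[[255,0,0.001,0,0,0,0],[255,0,0.001,0,0,0,0],[255,0,0.001,0,0,0,0],[255,0,0.001,0,0,0,0],[255,0,0.001,0,0,0,0],[255,0,0.001,0,0,0,0],[255,0,0,0,0,0,0]]' 
python3 - <<'E'
from h import *
avg(2)
E
python3 -m crank '[[255,0,0.001,0,0,0,0],[255,0,0.001,0,0,0,0],[255,0,0,0,0,0,0]]' 
python3 - <<'E'
from h import *
avg(2)
E
```

```text
time: 19.55
position: [0.5093, 0.1753, 0.0628]
tool_rot: [3.137, 0.162, -0.001]
force: [-2.2, 2.3, -0.8]
finger_gap: 0.11
finger_force: 25.0
t 19.6 p [0.5093 0.1753 0.0628] sd [0. 0. 0.] reader mm [-1.  -1.8] F reader [-1.98  2.79] -1.19 yaw -84.08 zax [-7.e-04 -4.e-04 -1.e+00] gap 0.10956190955569942
time: 19.95
position: [0.5095, 0.1744, 0.0628]
tool_rot: [3.137, 0.162, -0.001]
force: [-3.5, 1.8, -1.2]
finger_gap: 0.114
finger_force: 25.0
t 20.0 p [0.5095 0.1744 0.0628] sd [0. 0. 0.] reader mm [-0.9 -2.7] F reader [-2.99  2.01] -0.69 yaw -84.07 zax [-6.e-04 -2.e-04 -1.e+00] gap 0.11457871358463927
```

```bash
python3 -m crank '[[255,-0.0006,0.001,0,0,0,0],[255,0,0.001,0,0,0,0],[255,0,0,0,0,0,0]]' 
python3 - <<'E'
from h import *
avg(2)
E
python3 -m crank '[[255,-0.0002,0.001,0,0,0,0],[255,0,0.001,0,0,0,0],[255,0,0,0,0,0,0]]' 
python3 - <<'E'
from h import *
avg(2)
E
```

```text
time: 20.35
position: [0.5096, 0.1734, 0.063]
tool_rot: [3.137, 0.162, 0.0]
force: [-2.3, 2.4, -0.6]
finger_gap: 0.11
finger_force: 25.0
t 20.4 p [0.5096 0.1734 0.063 ] sd [0. 0. 0.] reader mm [-0.9 -3.7] F reader [-1.94  2.32] -1.06 yaw -84.08 zax [-0.e+00 -1.e-04 -1.e+00] gap 0.11413670594608415
time: 20.75
position: [0.5096, 0.1724, 0.063]
tool_rot: [3.137, 0.162, 0.0]
force: [-2.0, 2.2, -1.0]
finger_gap: 0.107
finger_force: 25.0
t 20.8 p [0.5096 0.1725 0.063 ] sd [0. 0. 0.] reader mm [-0.9 -4.7] F reader [-2.01  1.74] -0.97 yaw -84.08 zax [ 2.e-04 -1.e-04 -1.e+00] gap 0.11308717795960248
```

```bash
python3 -m crank '[[255,-0.0004,0.001,0,0,0,0],[255,0,0,0,0,0,0],[255,0,0,0,0,0,0]]' 
python3 - <<'E'
from h import *
avg(2)
E
python3 -m crank '[[255,-0.0002,0.001,0,0,0,0],[255,0,0,0,0,0,0],[255,0,0,0,0,0,0]]' 
python3 - <<'E'
from h import *
avg(2)
E
```

```text
time: 21.15
position: [0.5096, 0.172, 0.0631]
tool_rot: [-3.137, -0.162, -0.001]
force: [-1.9, 2.0, -1.6]
finger_gap: 0.112
finger_force: 25.0
t 21.2 p [0.5096 0.172  0.0631] sd [0. 0. 0.] reader mm [-1.  -5.1] F reader [-1.11  2.59] -1.33 yaw -84.08 zax [ 5.e-04  0.e+00 -1.e+00] gap 0.11256443592125112
time: 21.55
position: [0.5097, 0.1716, 0.0631]
tool_rot: [-3.137, -0.162, -0.001]
force: [-0.5, 2.8, -1.8]
finger_gap: 0.111
finger_force: 25.0
t 21.6 p [0.5096 0.1716 0.0631] sd [0. 0. 0.] reader mm [-1.  -5.5] F reader [0.29 3.25] -1.72 yaw -84.08 zax [ 7.e-04  3.e-04 -1.e+00] gap 0.11318137167812059
```

```bash
python3 -m crank '[[255,0,0.001,0,0,0,0],[255,0,0,0,0,0,0],[255,0,0,0,0,0,0]]' 
python3 - <<'E'
from h import *
avg(2)
E
python3 -m crank '[[255,0,0.0006,0,0,0,0],[255,0,0,0,0,0,0],[255,0,0,0,0,0,0]]' 
python3 - <<'E'
from h import *
avg(2)
E
```

```text
time: 21.95
position: [0.5096, 0.1716, 0.0631]
tool_rot: [-3.136, -0.162, -0.001]
force: [0.4, 6.8, -0.8]
finger_gap: 0.117
finger_force: 25.0
t 22.0 p [0.5096 0.1716 0.0631] sd [0. 0. 0.] reader mm [-1.  -5.5] F reader [1.63 6.76] -1.07 yaw -84.08 zax [ 7.0e-04  1.1e-03 -1.0e+00] gap 0.11277894401716157
time: 22.35
position: [0.5096, 0.1716, 0.0631]
tool_rot: [-3.136, -0.162, -0.001]
force: [0.0, 6.8, -1.3]
finger_gap: 0.112
finger_force: 25.0
t 22.4 p [0.5096 0.1716 0.0631] sd [0. 0. 0.] reader mm [-1.  -5.5] F reader [0.99 7.42] -1.47 yaw -84.08 zax [ 7.0e-04  1.5e-03 -1.0e+00] gap 0.11509670240332595
```

The force rose from 3 to 7 N with no motion at y=-5.5 mm, which matches the stop seen earlier. I ease off, press lightly down onto the stage, then release.

```bash
python3 -m crank '[[255,0,-0.0006,0.0008,0,0,0],[255,0,0,0,0,0,0],[255,0,0,0,0,0,0]]' 
python3 - <<'E'
from h import *
avg(2)
E
python3 -m crank '[[255,0,0,0.0006,0,0,0],[255,0,0,0,0,0,0],[255,0,0,0,0,0,0]]' 
python3 - <<'E'
from h import *
avg(2)
E
```

```text
time: 22.75
position: [0.5097, 0.1716, 0.0631]
tool_rot: [-3.136, -0.162, -0.001]
force: [-1.5, 6.6, 1.7]
finger_gap: 0.108
finger_force: 25.0
t 22.8 p [0.5097 0.1716 0.0631] sd [0. 0. 0.] reader mm [-1.  -5.5] F reader [-0.43  6.51] 2.27 yaw -84.08 zax [ 7.e-04  1.e-03 -1.e+00] gap 0.11115038968352405
time: 23.15
position: [0.5097, 0.1716, 0.063]
tool_rot: [-3.136, -0.162, -0.001]
force: [-1.3, 6.2, 3.1]
finger_gap: 0.11
finger_force: 25.0
t 23.2 p [0.5097 0.1717 0.063 ] sd [0. 0. 0.] reader mm [-1.  -5.5] F reader [-1.   6.6] 3.29 yaw -84.07 zax [ 7.e-04  1.e-03 -1.e+00] gap 0.11387789255671654
```

```bash
python3 -m crank '[[255,-0.0003,-0.0006,-0.0003,0,0,0],[255,0,0,0,0,0,0],[255,0,0,0,0,0,0]]' 3
python3 - <<'E'
from h import *
avg(2)
E
python3 -m crank '[[200,0,0,0,0,0,0],[170,0,0,0,0,0,0],[150,0,0,0,0,0,0],[150,0,0,0,0,0,0],[150,0,0,0,0,0,0]]'
python3 - <<'E'
from h import *
avg(2)
E
```

```text
time: 23.55
position: [0.5097, 0.1717, 0.063]
tool_rot: [-3.137, -0.162, -0.002]
force: [-0.6, 6.9, 2.4]
finger_gap: 0.109
finger_force: 3.0
t 23.6 p [0.5097 0.1717 0.063 ] sd [0. 0. 0.] reader mm [-1.  -5.5] F reader [-0.08  6.23] 2.21 yaw -84.07 zax [ 1.e-03  6.e-04 -1.e+00] gap 0.11451456431842791
time: 24.15
position: [0.5092, 0.1711, 0.0624]
tool_rot: [3.137, 0.162, -0.0]
force: [0.6, 0.5, -0.1]
finger_gap: 0.412
finger_force: 0.0
t 24.2 p [0.5092 0.1711 0.0624] sd [0. 0. 0.] reader mm [-1.5 -6. ] F reader [0.29 0.5 ] -0.11 yaw -84.08 zax [-1.e-04 -2.e-04 -1.e+00] gap 0.406409933585363
```

Released. I lift straight up, back away to the -x side and look.

```bash
python3 -m crank '[[150,0,0,-0.02,0,0,0],[150,0,0,-0.04,0,0,0],[150,0,0,-0.06,0,0,0],[150,0,0,-0.08,0,0,0],[150,-0.05,0,-0.06,0,0,0],[150,-0.06,0,-0.03,0,0,0],[150,0,0,0,0,0,0],[150,0,0,0,0,0,0],[150,0,0,0,0,0,0]]'
python3 - <<'E'
from h import *
avg(2)
d=snap("wrist","w5.png");P=pts(d)
cv2.imwrite("pics/w5b.png",cv2.resize(d["color"][30:210,170:410,::-1],(800,600),interpolation=cv2.INTER_CUBIC))
c=d["color"].astype(int)
m=(c[...,2]>c[...,0]+50)&(c[...,2]>90)&(P[...,2]>.052)&(P[...,2]<.066)
q=P[m];rr=cv2.minAreaRect((q[:,:2]*1000).astype(np.float32));print(len(q),q.mean(0),rr,B.T@(np.array(rr[0])-S*1000))
E
```

```text
time: 25.15
position: [0.4549, 0.1656, 0.2071]
tool_rot: [3.137, 0.162, -0.0]
force: [0.0, 0.0, -0.2]
finger_gap: 0.413
finger_force: 0.0
t 25.2 p [0.4549 0.1655 0.2069] sd [0.     0.     0.0002] reader mm [-56.1  -6. ] F reader [-0.16 -0.19] 0.26 yaw -84.09 zax [-1.e-03 -1.e-04 -1.e+00] gap 0.40811309166574206
1725 [0.51105868 0.1723658  0.05718067] ((510.05303955078125, 172.11256408691406), (39.5341796875, 76.13226318359375), 5.954349040985107) [-0.56525002 -5.05615485]
```

View pics/w5b.png

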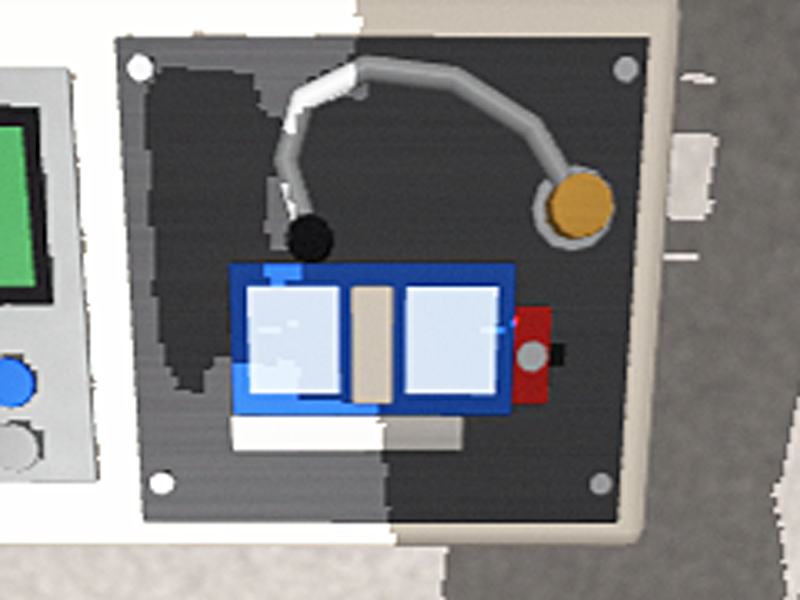

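The slide lies flat against the fence (row 415) and bears on the red stop (column 513), with the roller clamping it at (310,240). Its yaw is 5.95° and it is within about 0.6 mm of the seat in x.

```bash
python3 -c "
from cell import r
print(r.hand_in())"
```

```text
the job is handed in; nothing more can be done
None
```

The blue slide is loaded flat on the stage, clamped by the sprung arm against the fixed edge and bearing on the red stop. The job is handed in at about 25 s; I eased the slide onto the edge a little firmly, at an estimated 12 N for under a second, then backed off.

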